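Shut the bottle pen and drop its latch bar

TASK

The gate of the bottle pen on the bench stands open. Lift the steel latch bar by its upright tab, swing the gate shut so that the bar passes over the lip of the catch and gently presses the sprung rubber buffer behind it, then let the bar drop fully down into the slot between lip and buffer and let go. Do not ram or force anything against the pen or its catch, and leave the bottles, the jar and the tube rack where they are.

Things in the scene. Friction and masses are not known exactly. Their poses are not given: they have to be found in the camera images.
- pen: Fixed bottle pen: white steel frame, 277 mm wide, 210 deep, about 150 high. Origin on the bench under the closed gate's line; x level into the pen (the way the gate closes), y left along the closed gate, z up. The right-hand gate post (44 mm square, 135 high) at (0,-105) mm carries the catch; the hinge is at the left. Over 15 N of anything against pen or catch is too much.
- catch_post (a point): Centre of the right-hand post's top, (0,-105,135) mm in the pen frame. On it sits the steel catch, 36 mm wide along y: from the front a lip 12 mm thick, top at height 163 mm; a slot 11 mm wide; a black rubber buffer plate. The catch is adjustable: its slot's middle lies anywhere from x = -8 to +8 mm of this point, unmeasured, new each time: feel for the buffer. It stays put in use.
- buffer_top (a point): Where the buffer plate's top would be with the catch in mid position, (9.5,-105,224) mm in the pen frame; the real one is up to 8 mm to either side along x. The plate rises from the slot's floor (height 143 mm) to 224 mm, and yields 5 mm towards the pen's x on a 2 N/mm spring, then is solid. Bar to slot play: 1 mm until it yields.
- gate_hinge (a point): Point on the gate's vertical hinge axis at bench height, (0, 150, 0) mm in the pen frame. Axes as the pen's.
- gate (a joint): Gate angle about its vertical hinge, rad. 0: on the pen's gate line, running from the hinge along the pen's -y; positive: open, free end swung to the pen's -x. Range -0.08 to 1.1. Latched: -0.035 to 0.035, depending on the catch; with the bar down in front of the lip at least 0.055. Gate 220 mm long, 16 thick, top at 140 mm; stays where left (friction under 1 N at the tab).
- bar (a joint): Latch bar angle about its level pivot on the gate, rad. 0: level, fully down; positive: tip raised, up to 0.45; falls by its weight (about 250 g). Steel, 10 mm thick, 22 high, lying over the gate's top edge, middle at height 158 mm when level; pivot 70 mm and tip 285 mm from the hinge axis. Clears the lip above 0.10. Meets the catch 255 mm from the hinge axis.
- bar_tab (a point): Centre of the bar's upright grip tab: steel plate 10 mm thick across the gate, 36 along it, 46 high, free on both sides; pinch it across its thickness from above. 165 mm from the hinge axis, 95 from the pivot along the bar, 36 above the bar's middle line (height 194 mm when level; tab top 21 higher). Axes: x across the gate, the way it closes; y along the bar to the hinge; z up the tab.
- bottle_a_mid (a point): Middle of a clear glass bottle, 64 mm across, 150 mm high, standing inside the pen. Leave alone.
- bottle_b_mid (a point): Middle of an amber glass bottle, 64 mm across, 150 mm high, standing inside the pen. Leave alone.
- tube_rack_mid (a point): Middle of a grey tube rack with capped tubes, 70 x 170 mm, 80 mm high, on the bench to the right of the pen. Leave alone.
- jar_mid (a point): Middle of a glass jar with white lid, 70 mm across, 90 mm high, on the bench to the left of the pen. Leave alone.

How it is judged (in metres and radians):
On the way, in this order (a step that is already met when the one before it is completed fails the run):
1. the latch bar is lifted clear of lip height while the gate is still open (value of joint bar above 0.09 rad and value of joint gate above 0.06 rad), for 0.1 s.
2. the gate is swung shut with the bar raised, the bar past the lip (value of joint bar above 0.06 rad and value of joint gate below 0.045 rad), for 0.1 s.
At the end, for the whole second after the job is handed in: The gate is shut (gate angle below 0.045 rad, which is only possible with the bar down when it sits behind the lip) and the latch bar is fully down in its slot (bar angle below 0.03 rad), left so by the robot (value of joint gate between -0.06 and 0.045 rad and value of joint bar below 0.03 rad); the robot touches nothing.
It fails at once if anything presses on the pen or its catch with more than 15 N (contact force between pen and anything else above 15 N).
It fails at once if bottle_a is pushed more than 15 mm from its place (distance of bottle_a_mid from where it was at the start of the episode above 0.015 m).
It fails at once if bottle_b is pushed more than 15 mm from its place (distance of bottle_b_mid from where it was at the start of the episode above 0.015 m).
It fails at once if tube_rack is pushed more than 15 mm from its place (distance of tube_rack_mid from where it was at the start of the episode above 0.015 m).
It fails at once if jar is pushed more than 15 mm from its place (distance of jar_mid from where it was at the start of the episode above 0.015 m).
It also fails if it takes over 51 s, if anything falls off the work surface, if the arm or the gripper's body presses on something with over 40 N, if the wrist force passes 120 N, or if a joint passes its speed limit or range.

ROBOT

A 6-joint arm with a two-finger parallel gripper is mounted at the origin on the work surface. World frame = base frame: x ahead of the robot, y to its left, z up, the work surface at z = 0. Lengths are in m, angles in degrees, forces in N, time in s.
With the tool pointing down it reaches from about 0.25 to 0.725 m from the base axis. Payload 9.7 kg.
Tool frame: the origin (TCP) lies between the finger pads; the fingertips stand 17 mm ahead of it and the grasp point (between the pads) lies 2 mm behind it; z points along the fingers, y is the direction in which the jaws open and shut (so a half turn about z gives the same grasp; the last joint's range is limited). The gripper opens to 85 mm and grips with 20 to 120 N. Pads are 22 mm wide; open, the fingers measure 114 mm over their backs; the gripper's body (76 mm by 85 mm) begins 54 mm behind the grasp point. The pads swing forward as they close: fully open they stand 13 mm farther back than shut.
Start: joints at [67.781, 4.979, 10.078, 95.1, 0, 90], TCP at [0.208, 0.509, 0.248] pointing down, gripper open.
Joint ranges: [-179.16, 179.16], [-48.56, 103.87], [-65.8, 70.77], [-126.05, 130.52], [-82.76, 87.17], [-180, 180]. Speed limits (degrees/s): [127.2, 127.2, 147.25, 180, 180, 180].

INTERFACE

Orientations are given as [roll, pitch, yaw] about the fixed x, y, z axes, in that order (R = Rz(yaw) Ry(pitch) Rx(roll)).
In Python, from workcell import monitor, cams, order gives the robot as it stands. The module is installed in compiled form; this text tells all that it offers.
- The arm moves only by the shell command python3 -m handwheel 'ROWS' [OPENING] [FORCE]. ROWS is JSON, a list of rows, each a list of 6 numbers: the shift along the tool's x, y, z in m, then the turn, a rotation vector about the tool's x, y, z in degrees. In form: [[tx, ty, tz, wx, wy, wz], ...]. A call has exactly 8 rows; each row shifts and turns the commanded pose from where the row before left it, along the tool's axes as they then stand; what a row does not reach is not made up. A row lasts 1/12 s, in which the tool goes at most 41.7 mm and 7.16 degrees, less where a joint would pass 70% of its speed; a pose out of reach is approached as far as the arm can. A call is refused whole if a number of a shift passes 0.0417 or a number of a turn 7.16, either way. A call with a gripper value outside its range is refused whole. OPENING is the opening, from -1 (shut) to 1 (fully open), set as the call begins (- or left out, the last holds). The fingers move at their own pace and stop on an object; FORCE is the grip in N (left out, the last holds). Time passes only in rows, so rows that do not move let the fingers close, or fill a call up. It gives the time, the measured TCP pose, the force and the opening at its end, in the units of the state.
- monitor.get_obs(): the state, without advancing time (a new reading comes with each control period).
- cams.camera(name): name is "scene" or "top" or "wrist"; returns a dict with "img" (400x640x3 uint8, red, green, blue), "depth" (400x640 float32, m along the optical axis (not along the pixel's ray), 0 where there is no reading), "fx", "fy", "cx", "cy" (pixels), "rvec" (rotation vector, rad) and "tvec" (3), from world to camera coordinates, as OpenCV has them; the wrist camera has in their place "tool_from_camera" (4x4, takes a point from camera to tool coordinates, whose origin is the TCP and whose axes are the flange's). Camera axes: x right, y down, z forward; pixel columns grow to the right and rows downward; lengths in m; the calibration is good to about 2 mm. A picture is of the moment at which its call begins: read the wrist's pose just before it.
- order.job_done(): hands the job in, once; it reports no verdict.
The state is a dict: "time": time; "q": joint angles; "qd": joint speeds; "joint_efforts": joint torques, N m; "ee_pos": TCP position; "tcp_rot": TCP orientation; "wrist_force": force on the tool from outside, world axes, zero at the start; "torque": the same for the moment, N m; "opening": finger opening in m.
Only numpy, scipy, OpenCV 4.12 (cv2) and the standard library are available. Lean on these libraries where they do the work, as an engineer would, in place of code of your own. Each camera call takes 0.05 s, during which the arm holds its last target. There are 200 camera calls.

## Working session

There is one attempt and no reset: what is moved stays moved. The work goes in short steps, Python scripts to look and compute and a shell command to move; the robot and the scene stay as the last step left them, time stands still between calls to the robot, and variables do not carry over. Pictures are saved under pics/ and viewed, about 8 in all and at most 12, crops included, and the job is handed in when it is done.

```bash
mkdir -p pics; python3 - <<'E'
from workcell import monitor,cams
import cv2,numpy as np
print(monitor.get_obs())
for n in ("scene","top"):
    c=cams.camera(n); cv2.imwrite(f"pics/{n}0.png",c["img"][:,:,::-1]); np.savez(f"{n}0.npz",**c)
E
```

```text
{'time': 0.0, 'q': array([ 6.77819376e+01,  5.00939228e+00,  1.00343834e+01,  9.50984960e+01,
       -1.17905063e-03,  9.00004012e+01]), 'qd': array([-0.05131026, -0.05498075, -0.02301659, -0.00700973, -0.11144029,
       -0.05649645]), 'joint_efforts': array([-8.64498143e-04, -5.20384347e+01,  4.64806902e+01,  1.59660674e-02,
       -9.59685008e-05, -1.52619157e-05]), 'ee_pos': array([0.20790161, 0.50897403, 0.2475988 ]), 'tcp_rot': array([-1.79926495e+02,  1.17956442e-03,  1.57781538e+02]), 'wrist_force': array([ 0.7464876 , -0.34130557, -0.27272901]), 'torque': array([0.03200015, 0.01156132, 0.00555884]), 'opening': 0.08523316081396728}
```

View pics/scene0.png

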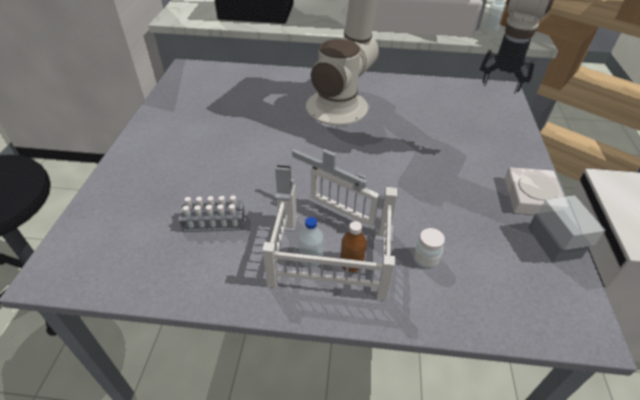

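View pics/top0.png

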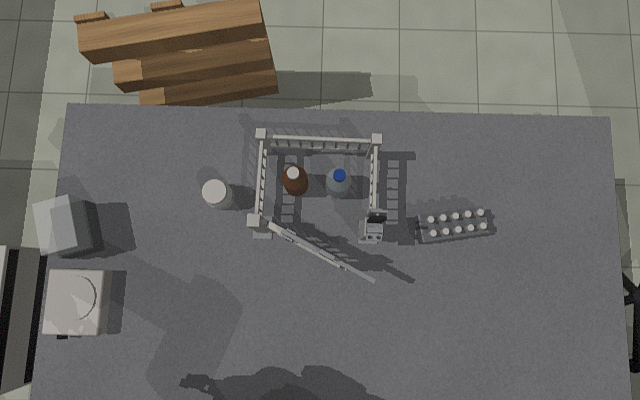

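The top view shows the pen at about cols 250–385 and rows 130–240, with the gate open towards the robot (hinge near 270,225, bar tip near 375,280). The catch is at about (374,222). I'll enlarge this area.

```bash
cat > h.py <<'E'
import numpy as np,cv2
def load(n): return dict(np.load(n))
def w2p(c,P):
    p,_=cv2.projectPoints(np.array(P,float).reshape(-1,1,3),c["rvec"],c["tvec"],np.array([[c["fx"],0,c["cx"]],[0,c["fy"],c["cy"]],[0,0,1]],float),None); return p[:,0]
def cloud(c):
    d=c["depth"];v,u=np.mgrid[:400,:640]
    X=np.stack([(u-c["cx"])/c["fx"]*d,(v-c["cy"])/c["fy"]*d,d],-1)
    R=cv2.Rodrigues(c["rvec"])[0]
    return (X-c["tvec"].ravel())@R
def atz(c,u,v,z):
    R=cv2.Rodrigues(c["rvec"])[0];o=-R.T@c["tvec"].ravel()
    r=R.T@np.array([(u-c["cx"])/c["fx"],(v-c["cy"])/c["fy"],1]);return o+r*(z-o[2])/r[2]
E
python3 - <<'E'
from h import *
c=load("top0.npz");W=cloud(c)
print(c["fx"],-cv2.Rodrigues(c["rvec"])[0].T@c["tvec"].ravel())
im=c["img"][120:300,240:440,::-1]
cv2.imwrite("pics/topc.png",cv2.resize(im,None,fx=4,fy=4,interpolation=cv2.INTER_CUBIC))
m=(c["depth"]>0);Z=W[...,2]
# height map summary near the gate
zc=np.clip(Z[120:300,240:440]/.25,0,1)*255
cv2.imwrite("pics/topz.png",cv2.resize(cv2.applyColorMap(zc.astype(np.uint8),cv2.COLORMAP_JET),None,fx=4,fy=4,interpolation=cv2.INTER_NEAREST))
for u,v in [(261,134),(377,138),(254,220),(374,218),(374,230),(374,238),(344,263),(368,277),(300,241)]: print(u,v,W[v,u].round(4))
E
```

```text
435.2153874895372 [0.50943333 0.0267439  1.14472996]
261 134 [0.8288 0.1794 0.1533]
377 138 [ 0.8271 -0.0954  0.1513]
254 220 [0.6223 0.1833 0.165 ]
374 218 [ 0.6267 -0.0812  0.2263]
374 230 [ 0.6074 -0.0888  0.1639]
374 238 [ 0.5908 -0.0911  0.1457]
344 263 [ 0.5315 -0.0223  0.1696]
368 277 [ 0.5024 -0.0758  0.1698]
300 241 [0.5775 0.0772 0.1682]
```

View pics/topc.png

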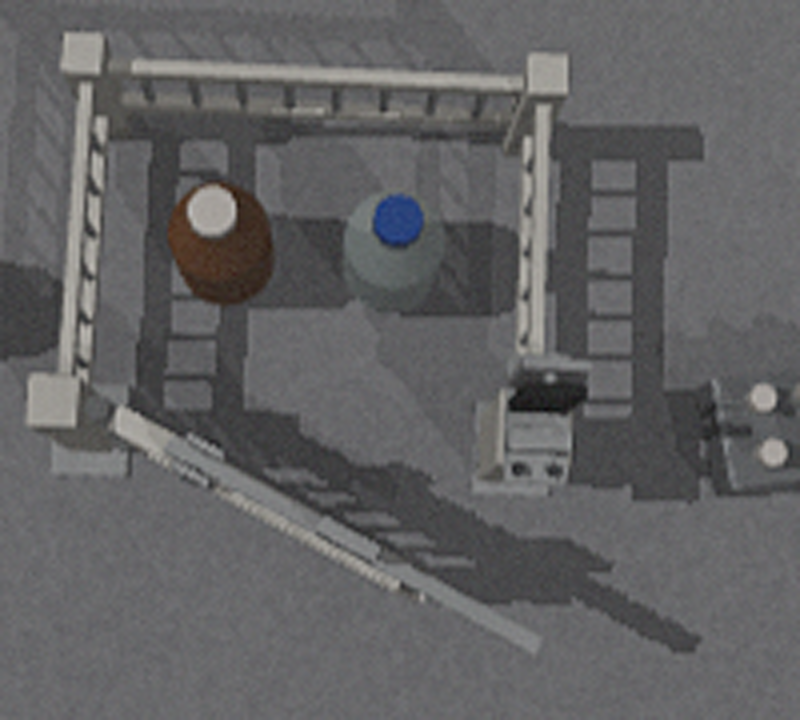

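View pics/topz.png

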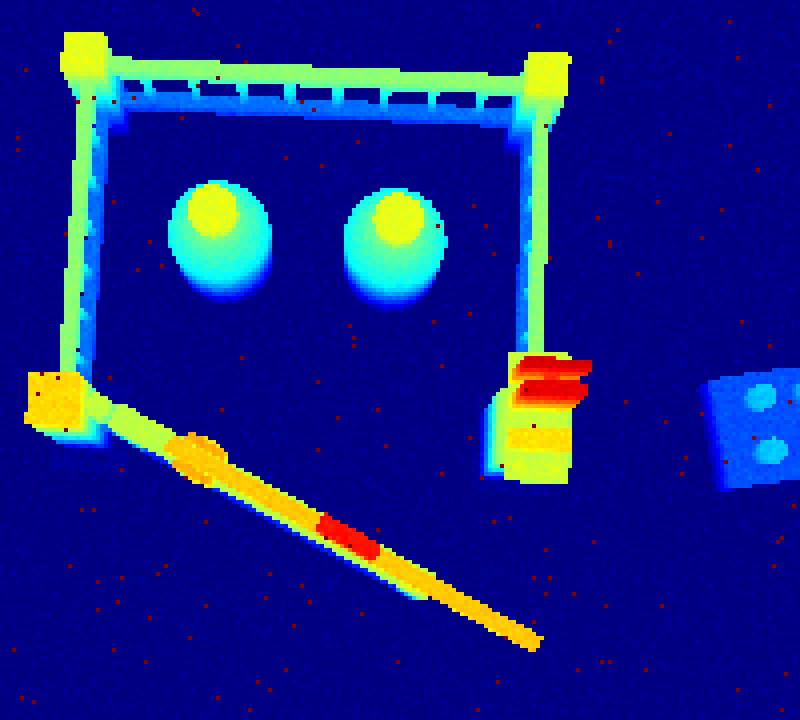

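```bash
python3 - <<'E'
from h import *
c=load("top0.npz");W=cloud(c);Z=W[...,2]
def reg(x0,x1,y0,y1,z0,z1):  # zoomed px
    v=slice(120+y0//4,120+y1//4+1);u=slice(240+x0//4,240+x1//4+1)
    P=W[v,u].reshape(-1,3);return P[(P[:,2]>z0)&(P[:,2]<z1)]
def info(n,P): print(n,len(P),P.mean(0).round(4),P.min(0).round(4),P.max(0).round(4))
BL=reg(55,110,28,75,.147,.17);BR=reg(525,572,48,100,.147,.17)
FL=reg(20,84,368,432,.155,.18)
info("BL",BL);info("BR",BR);info("FL",FL)
info("lip",reg(505,575,425,455,.158,.17)); info("buf",reg(510,595,355,375,.215,.24));info("buf2",reg(510,595,378,405,.215,.24))
info("posttop",reg(500,575,395,485,.12,.157))
bar=reg(230,550,470,660,.162,.176); tab=reg(310,385,505,565,.205,.23)
info("tab",tab)
for n,P in(("bar",bar),("tab",tab)):
    x,y,x0,y0=cv2.fitLine(P[:,:2].astype(np.float32),cv2.DIST_HUBER,0,.01,.01).ravel()
    print(n,x0,y0,np.degrees(np.arctan2(y,x)),len(P))
s=(BL[:,:2].mean(0)-BR[:,:2].mean(0));print("pen y dir",np.degrees(np.arctan2(s[1],s[0])),np.hypot(*s))
i=W[120+355//4-3:120+500//4,240+540//4];print(i.round(4))
E
```

```text
BL 107 [0.8329 0.1817 0.1504] [0.8208 0.1701 0.1471] [0.8457 0.1943 0.1551]
BR 106 [ 0.8278 -0.0946  0.1507] [ 0.8151 -0.1075  0.147 ] [ 0.8403 -0.0835  0.1548]
FL 186 [0.6234 0.1851 0.165 ] [0.6089 0.1708 0.1553] [0.639  0.2015 0.17  ]
lip 89 [ 0.6091 -0.0907  0.1634] [ 0.6032 -0.1072  0.1582] [ 0.6148 -0.0729  0.1669]
buf 56 [ 0.6427 -0.0907  0.227 ] [ 0.6403 -0.1092  0.2152] [ 0.6465 -0.0731  0.2322]
buf2 69 [ 0.63   -0.091   0.2236] [ 0.6257 -0.1072  0.2152] [ 0.6343 -0.0735  0.2277]
posttop 241 [ 0.6072 -0.088   0.1436] [ 0.5864 -0.1113  0.1308] [ 0.6375 -0.0707  0.1557]
tab 80 [0.5486 0.0173 0.2152] [0.538  0.0014 0.2065] [0.5606 0.0336 0.2192]
bar 0.5361095 -0.007593908 63.092686 338
tab 0.5489487 0.017528027 62.39736 80
pen y dir 88.94795422285918 0.2763785120669176
[[ 6.704e-01 -9.490e-02  1.273e-01]
 [ 6.679e-01 -9.490e-02  1.278e-01]
 [ 6.656e-01 -9.500e-02  1.269e-01]
 [ 6.606e-01 -9.290e-02  1.447e-01]
 [ 6.454e-01 -8.270e-02  2.306e-01]
 [ 6.434e-01 -8.270e-02  2.300e-01]
 [ 6.412e-01 -8.270e-02  2.301e-01]
 [ 6.412e-01 -8.450e-02  2.152e-01]
 [ 6.408e-01 -8.610e-02  2.
[... 425 characters left out ...]
-02  1.447e-01]
 [ 6.188e-01 -9.350e-02  1.429e-01]
 [ 6.143e-01 -9.110e-02  1.634e-01]
 [ 6.118e-01 -9.080e-02  1.657e-01]
 [ 6.098e-01 -9.120e-02  1.629e-01]
 [ 6.074e-01 -9.100e-02  1.640e-01]
 [ 6.051e-01 -9.090e-02  1.651e-01]
 [ 6.035e-01 -9.180e-02  1.577e-01]
 [ 6.027e-01 -9.380e-02  1.414e-01]
 [ 6.001e-01 -9.350e-02  1.445e-01]
 [ 5.976e-01 -9.310e-02  1.475e-01]
 [ 5.957e-01 -9.370e-02  1.425e-01]
 [ 5.934e-01 -9.380e-02  1.425e-01]
 [ 5.908e-01 -9.330e-02  1.463e-01]
 [ 5.888e-01 -9.370e-02  1.433e-01]
 [ 5.866e-01 -9.390e-02  1.418e-01]
 [ 5.946e-01 -1.105e-01  3.800e-03]
 [ 5.918e-01 -1.103e-01  5.600e-03]
 [ 5.894e-01 -1.107e-01  2.600e-03]
 [ 5.870e-01 -1.110e-01  3.000e-04]]
```

Estimates from the depth data:

| Quantity | Value |
|---|---|
| Tab centre | (0.5488, 0.0174) |
| Bar direction | 63.1°, so the gate is about 0.45 rad open |
| Hinge | about (0.6235, 0.1645) |
| Slot middle | x ≈ 0.6207 at y ≈ -0.09, so about +2 mm |

Next I move above the tab, then turn the jaws across it.

```bash

python3 -m handwheel '[[-0.0313,-0.0204,0,0,0,0],[-0.0313,-0.0204,0,0,0,0],[-0.0313,-0.0204,0,0,0,0],[-0.0313,-0.0204,0,0,0,0],[-0.0313,-0.0204,0,0,0,0],[-0.0313,-0.0204,0,0,0,0],[-0.0313,-0.0204,0,0,0,0],[-0.0313,-0.0204,0,0,0,0]]' 1 25
python3 -m handwheel '[[-0.0313,-0.0204,0,0,0,0],[-0.0313,-0.0204,0,0,0,0],[-0.0313,-0.0204,0,0,0,0],[-0.0313,-0.0204,0,0,0,0],[-0.0313,-0.0204,0,0,0,0],[-0.0313,-0.0204,0,0,0,0],[-0.0313,-0.0204,0,0,0,0],[-0.0313,-0.0204,0,0,0,0]]'
python3 -m handwheel '[[0,0,0,0,0,5.92],[0,0,0,0,0,5.92],[0,0,0,0,0,5.92],[0,0,0,0,0,5.92],[0,0,0,0,0,5.92],[0,0,0,0,0,5.92],[0,0,0,0,0,5.92],[0,0,0,0,0,5.92]]'
python3 -m handwheel '[[0,0,0,0,0,5.92],[0,0,0,0,0,5.92],[0,0,0,0,0,5.92],[0,0,0,0,0,5.92],[0,0,0,0,0,5.92],[0,0,0,0,0,5.92],[0,0,0,0,0,5.92],[0,0,0,0,0,5.92]]'
python3 - <<'E'
from workcell import monitor,cams
import cv2,numpy as np
from scipy.spatial.transform import Rotation as Ro
o=monitor.get_obs();print(o["q"].round(1),o["ee_pos"].round(4),o["tcp_rot"].round(2),o["wrist_force"].round(2))
c=cams.camera("wrist");cv2.imwrite("pics/wr0.png",c["img"][:,:,::-1])
np.savez("wr0.npz",pos=o["ee_pos"],rot=o["tcp_rot"],**c);print(c["tool_from_camera"].round(3))
d=c["depth"];v,u=np.mgrid[:400,:640];X=np.stack([(u-c["cx"])/c["fx"]*d,(v-c["cy"])/c["fy"]*d,d,np.ones_like(d)],-1)@c["tool_from_camera"].T
W=X[...,:3]@Ro.from_euler("xyz",o["tcp_rot"],degrees=True).as_matrix().T+o["ee_pos"]
m=(d>0)&(W[...,2]>.209)&(W[...,2]<.222)&(abs(W[...,0]-.549)<.03)&(abs(W[...,1]-.017)<.035)
P=W[m];print(len(P),P.mean(0).round(4),P.min(0).round(4),P.max(0).round(4))
E
```

```text
time: 0.77
ee_pos: [0.3786, 0.2617, 0.2481]
tcp_rot: [-180.0, -0.0, 157.8]
wrist_force: [1.0, 0.6, 0.6]
opening: 0.0855
time: 1.43
ee_pos: [0.5488, 0.0158, 0.248]
tcp_rot: [-180.0, -0.0, 157.8]
wrist_force: [0.3, 0.1, 0.7]
opening: 0.0853
time: 2.1
ee_pos: [0.548, 0.0176, 0.2479]
tcp_rot: [-180.0, -0.0, 110.1]
wrist_force: [1.3, 0.1, 0.3]
opening: 0.0855
time: 2.77
ee_pos: [0.548, 0.0176, 0.2479]
tcp_rot: [-180.0, 0.0, 62.8]
wrist_force: [0.1, 0.9, -0.2]
opening: 0.0855
[  1.8   4.8   9.8  95.1  -0.  119.1] [0.548  0.0176 0.2479] [-1.7996e+02  3.0000e-02  6.2770e+01] [ 0.09  0.86 -0.17]
[[ 0.001 -0.962 -0.274  0.069]
 [ 1.     0.001 -0.     0.001]
 [ 0.001 -0.274  0.962 -0.126]
 [ 0.     0.     0.     1.   ]]
960 [0.5489 0.0192 0.2151] [5.363e-01 4.000e-04 2.091e-01] [0.5601 0.0358 0.2176]
```

View pics/wr0.png

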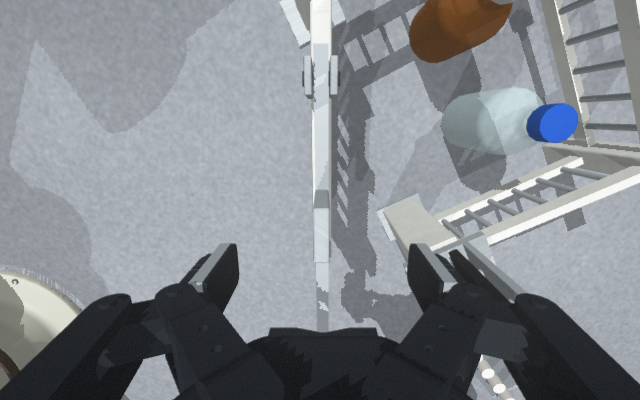

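The wrist view shows the bar at col 321, centred between the fingers (230 and 415). The tab is at about (321,200) and nothing is beneath the fingers. Now I descend and grip gently.

```bash

python3 -m handwheel '[[0,0,0.00625,0,0,0],[0,0,0.00625,0,0,0],[0,0,0.00625,0,0,0],[0,0,0.00625,0,0,0],[0,0,0.00625,0,0,0],[0,0,0.00625,0,0,0],[0,0,0.00625,0,0,0],[0,0,0.00625,0,0,0]]' 1 25
python3 -m handwheel '[[0,0,0,0,0,0],[0,0,0,0,0,0],[0,0,0,0,0,0],[0,0,0,0,0,0],[0,0,0,0,0,0],[0,0,0,0,0,0],[0,0,0,0,0,0],[0,0,0,0,0,0]]' -1 25
python3 -m handwheel '[[0,0,0,0,0,0],[0,0,0,0,0,0],[0,0,0,0,0,0],[0,0,0,0,0,0],[0,0,0,0,0,0],[0,0,0,0,0,0],[0,0,0,0,0,0],[0,0,0,0,0,0]]'
```

```text
time: 3.48
ee_pos: [0.5481, 0.0176, 0.1975]
tcp_rot: [-180.0, 0.0, 63.1]
wrist_force: [-0.7, -0.3, -0.0]
opening: 0.0854
time: 4.15
ee_pos: [0.5482, 0.0177, 0.1986]
tcp_rot: [180.0, -0.0, 63.1]
wrist_force: [-1.7, -0.0, 3.5]
opening: 0.0097
time: 4.82
ee_pos: [0.5482, 0.0177, 0.1985]
tcp_rot: [180.0, -0.0, 63.1]
wrist_force: [-1.4, -0.2, 5.5]
opening: 0.0095
```

The opening of 9.5 mm means the tab is held. Next I lift 10° about the bar pivot, which in tool axes lies at (+95, 0, +40) mm.

```bash

python3 -m handwheel '[[0.00088,0,-0.00207,0,-1.25,0],[0.00088,0,-0.00207,0,-1.25,0],[0.00088,0,-0.00207,0,-1.25,0],[0.00088,0,-0.00207,0,-1.25,0],[0.00088,0,-0.00207,0,-1.25,0],[0.00088,0,-0.00207,0,-1.25,0],[0.00088,0,-0.00207,0,-1.25,0],[0.00088,0,-0.00207,0,-1.25,0]]'
python3 -m handwheel '[[0,0,0,0,0,0],[0,0,0,0,0,0],[0,0,0,0,0,0],[0,0,0,0,0,0],[0,0,0,0,0,0],[0,0,0,0,0,0],[0,0,0,0,0,0],[0,0,0,0,0,0]]'
python3 - <<'E'
from workcell import monitor,cams
from h import *
c=cams.camera("top");W=cloud(c);np.savez("top1.npz",**c)
cv2.imwrite("pics/top1.png",cv2.resize(c["img"][120:300,240:440,::-1],None,fx=4,fy=4,interpolation=cv2.INTER_CUBIC))
P=W[255:290,355:390].reshape(-1,3);P=P[P[:,2]>.1];print(len(P));print(P[::8].round(3))
from scipy.spatial.transform import Rotation as Ro
o=monitor.get_obs();print(Ro.from_euler("xyz",o["tcp_rot"],degrees=True).as_matrix().round(3))
E
```

```text
time: 5.48
ee_pos: [0.5519, 0.0251, 0.2143]
tcp_rot: [-180.0, 10.2, 63.1]
wrist_force: [-3.5, -0.3, -0.5]
opening: 0.0094
time: 6.15
ee_pos: [0.5519, 0.025, 0.2141]
tcp_rot: [-180.0, 10.0, 63.1]
wrist_force: [-1.6, -0.5, -1.8]
opening: 0.0097
122
[[ 0.509  0.027  1.145]
 [ 0.519 -0.045  0.2  ]
 [ 0.517 -0.047  0.197]
 [ 0.515 -0.047  0.199]
 [ 0.515 -0.064  0.202]
 [ 0.513 -0.062  0.203]
 [ 0.511 -0.06   0.201]
 [ 0.509 -0.06   0.199]
 [ 0.506 -0.059  0.18 ]
 [ 0.507 -0.074  0.203]
 [ 0.505 -0.07   0.204]
 [ 0.502 -0.068  0.203]
 [ 0.503 -0.085  0.207]
 [ 0.501 -0.082  0.209]
 [ 0.499 -0.085  0.205]
 [ 0.509  0.027  1.145]]
[[ 0.446  0.891 -0.079]
 [ 0.878 -0.453 -0.155]
 [-0.174 -0.    -0.985]]
```

View pics/top1.png

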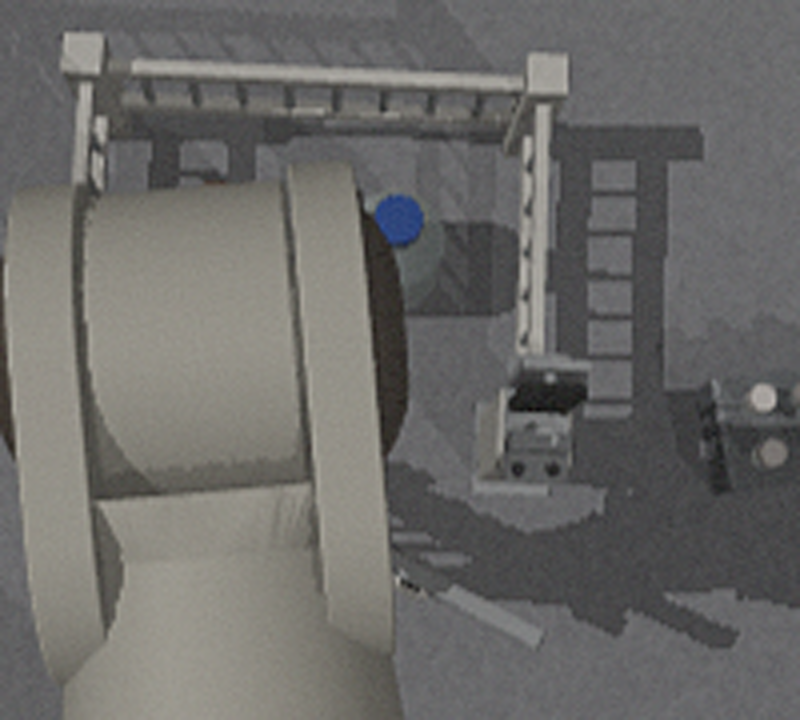

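The bar tip's top is now at z ≈ 0.206, which is about 0.17 rad raised, and the gate is still open. Now I swing about the hinge, 19° first with contact expected near 26°.

```bash

python3 -m handwheel '[[0.00007,0.00328,-0.00001,-0.209,0,-1.182],[0.00007,0.00328,-0.00001,-0.209,0,-1.182],[0.00007,0.00328,-0.00001,-0.209,0,-1.182],[0.00007,0.00328,-0.00001,-0.209,0,-1.182],[0.00014,0.00657,-0.00002,-0.417,0,-2.364],[0.00014,0.00657,-0.00002,-0.417,0,-2.364],[0.00014,0.00657,-0.00002,-0.417,0,-2.364],[0.00014,0.00657,-0.00002,-0.417,0,-2.364]]'
python3 -m handwheel '[[0.00007,0.00328,-0.00001,-0.209,0,-1.182],[0.00007,0.00328,-0.00001,-0.209,0,-1.182],[0.00007,0.00328,-0.00001,-0.209,0,-1.182],[0.00007,0.00328,-0.00001,-0.209,0,-1.182],[0,0,0,0,0,0],[0,0,0,0,0,0],[0,0,0,0,0,0],[0,0,0,0,0,0]]'
python3 -c "
from workcell import monitor
from scipy.spatial.transform import Rotation as Ro
import numpy as np
o=monitor.get_obs();p=o['ee_pos'];print(o['q'].round(1),p.round(4));print(Ro.from_euler('xyz',o['tcp_rot'],degrees=True).as_matrix().round(4))
r=p[:2]-[.6235,.1645];print(np.hypot(*r),np.degrees(np.arctan2(-r[1],-r[0])))"
```

```text
time: 6.87
ee_pos: [0.5895, 0.0118, 0.2141]
tcp_rot: [-180.0, 10.0, 77.7]
wrist_force: [-2.6, 1.6, -1.3]
opening: 0.0094
time: 7.53
ee_pos: [0.6019, 0.0097, 0.2142]
tcp_rot: [180.0, 10.0, 82.2]
wrist_force: [-1.5, 0.8, -3.2]
opening: 0.0093
[  5.2  13.7  15.6  94.3  -9.7 103.2] [0.6019 0.0097 0.2142]
[[ 1.328e-01  9.909e-01 -2.340e-02]
 [ 9.758e-01 -1.349e-01 -1.721e-01]
 [-1.737e-01  1.000e-04 -9.848e-01]]
0.15625738329404776 82.03812880767711
```

The swing is tracking the arc with low forces. I'll go to about 87.8°, then creep 0.4° (about 1.8 mm at the catch) per call and watch the force.

```bash

python3 -m handwheel '[[0.00003,0.00307,0,-0.195,0,-1.103],[0.00003,0.00307,0,-0.195,0,-1.103],[0.00003,0.00307,0,-0.195,0,-1.103],[0.00003,0.00307,0,-0.195,0,-1.103],[0.00003,0.00307,0,-0.195,0,-1.103],[0,0,0,0,0,0],[0,0,0,0,0,0],[0,0,0,0,0,0]]'
python3 -m handwheel '[[0,0.000137,0,-0.0087,0,-0.0492],[0,0.000137,0,-0.0087,0,-0.0492],[0,0.000137,0,-0.0087,0,-0.0492],[0,0.000137,0,-0.0087,0,-0.0492],[0,0.000137,0,-0.0087,0,-0.0492],[0,0.000137,0,-0.0087,0,-0.0492],[0,0.000137,0,-0.0087,0,-0.0492],[0,0.000137,0,-0.0087,0,-0.0492]]'
python3 -c "
from workcell import monitor
o=monitor.get_obs();print(o['q'].round(1),o['ee_pos'].round(4),o['tcp_rot'].round(2),o['torque'].round(2))"
```

```text
time: 8.2
ee_pos: [0.6173, 0.0085, 0.2141]
tcp_rot: [180.0, 10.0, 87.9]
wrist_force: [-0.6, 1.9, -3.0]
opening: 0.0099
time: 8.87
ee_pos: [0.6183, 0.0084, 0.2141]
tcp_rot: [180.0, 10.0, 88.3]
wrist_force: [-1.9, 3.2, -3.2]
opening: 0.0094
[ 5.1 14.9 17.2 93.4 -9.9 96.9] [0.6183 0.0084 0.2141] [180.     9.99  88.28] [1.02 0.36 0.16]
```

```bash

python3 -m handwheel '[[0,0.000137,0,-0.0087,0,-0.0492],[0,0.000137,0,-0.0087,0,-0.0492],[0,0.000137,0,-0.0087,0,-0.0492],[0,0.000137,0,-0.0087,0,-0.0492],[0,0.000137,0,-0.0087,0,-0.0492],[0,0.000137,0,-0.0087,0,-0.0492],[0,0.000137,0,-0.0087,0,-0.0492],[0,0.000137,0,-0.0087,0,-0.0492]]'
python3 -c "
from workcell import monitor
o=monitor.get_obs();print(o['ee_pos'].round(4),o['tcp_rot'].round(2),o['torque'].round(2))"
python3 -m handwheel '[[0,0.000137,0,-0.0087,0,-0.0492],[0,0.000137,0,-0.0087,0,-0.0492],[0,0.000137,0,-0.0087,0,-0.0492],[0,0.000137,0,-0.0087,0,-0.0492],[0,0.000137,0,-0.0087,0,-0.0492],[0,0.000137,0,-0.0087,0,-0.0492],[0,0.000137,0,-0.0087,0,-0.0492],[0,0.000137,0,-0.0087,0,-0.0492]]'
python3 -c "
from workcell import monitor
o=monitor.get_obs();print(o['ee_pos'].round(4),o['tcp_rot'].round(2),o['torque'].round(2))"
```

```text
time: 9.53
ee_pos: [0.6194, 0.0084, 0.2141]
tcp_rot: [180.0, 10.0, 88.7]
wrist_force: [-2.1, 4.1, -5.2]
opening: 0.0095
[0.6194 0.0084 0.2141] [180.     9.99  88.67] [1.25 0.37 0.23]
time: 10.2
ee_pos: [0.6205, 0.0084, 0.2141]
tcp_rot: [180.0, 10.0, 89.1]
wrist_force: [-1.9, 5.4, -4.5]
opening: 0.0097
[0.6205 0.0084 0.2141] [180.     9.99  89.08] [1.35 0.29 0.18]
```

```bash

python3 -m handwheel '[[0.00003,0.000137,0,-0.0087,0,-0.0492],[0.00003,0.000137,0,-0.0087,0,-0.0492],[0.00003,0.000137,0,-0.0087,0,-0.0492],[0.00003,0.000137,0,-0.0087,0,-0.0492],[0.00003,0.000137,0,-0.0087,0,-0.0492],[0.00003,0.000137,0,-0.0087,0,-0.0492],[0.00003,0.000137,0,-0.0087,0,-0.0492],[0.00003,0.000137,0,-0.0087,0,-0.0492]]'
python3 -c "
from workcell import monitor
o=monitor.get_obs();print(o['ee_pos'].round(4),o['tcp_rot'].round(2),o['torque'].round(2))"
```

```text
time: 10.87
ee_pos: [0.6212, 0.0084, 0.2141]
tcp_rot: [-180.0, 10.0, 89.5]
wrist_force: [-4.8, 3.2, -4.2]
opening: 0.0097
[0.6212 0.0084 0.2141] [-179.95   10.02   89.47] [ 1.09  0.86 -0.05]
```

Contact with the buffer is starting at about the predicted angle: fx went from -1.9 to -4.8 and x is lagging. I'll press a little further.

```bash

python3 -m handwheel '[[0,0.000137,0,-0.0087,0,-0.0492],[0,0.000137,0,-0.0087,0,-0.0492],[0,0.000137,0,-0.0087,0,-0.0492],[0,0.000137,0,-0.0087,0,-0.0492],[0,0.000137,0,-0.0087,0,-0.0492],[0,0,0,0,0,0],[0,0,0,0,0,0],[0,0,0,0,0,0]]'
python3 - <<'E'
from workcell import monitor,cams
from h import *
o=monitor.get_obs();print(o['ee_pos'].round(4),o['tcp_rot'].round(2),o['torque'].round(2))
c=cams.camera("top");W=cloud(c);np.savez("top2.npz",**c)
cv2.imwrite("pics/top2.png",cv2.resize(c["img"][190:260,330:410,::-1],None,fx=8,fy=8,interpolation=cv2.INTER_CUBIC))
for u in (372,376):print(W[208:240,u].round(4)[::1])
E
```

```text
time: 11.53
ee_pos: [0.6216, 0.0084, 0.2141]
tcp_rot: [-179.9, 10.0, 89.7]
wrist_force: [-6.5, 3.2, -3.5]
opening: 0.0093
[0.6216 0.0084 0.2141] [-179.92   10.01   89.71] [ 1.14  1.11 -0.08]
[[ 0.6602 -0.0858  0.1457]
 [ 0.6454 -0.0764  0.2298]
 [ 0.6432 -0.0764  0.23  ]
 [ 0.6411 -0.0764  0.2297]
 [ 0.641  -0.0781  0.2155]
 [ 0.6409 -0.0798  0.2005]
 [ 0.6355 -0.0772  0.2237]
 [ 0.6331 -0.077   0.2254]
 [ 0.6314 -0.0774  0.2221]
 [ 0.6289 -0.0771  0.2249]
 [ 0.6281 -0.0783  0.2146]
 [ 0.6276 -0.0798  0.201 ]
 [ 0.6251 -0.0796  0.2032]
 [ 0.6233 -0.08    0.2   ]
 [ 0.621  -0.0799  0.2013]
 [ 0.6193 -0.0803  0.1974]
 [ 0.6179 -0.0812  0.1904]
 [ 0.6208 -0.0865  0.1437]
 [ 0.6185 -0.0864  0.1442]
 [ 0.614  -0.0842  0.1643]
 [ 0.6115 -0.084   0.1663]
 [ 0.6095 -0.0843  0.1638]
 [ 0.6074 -0.0844  0.1627]
 [ 0.605  -0.0844  0.1634]
 [ 0.6038 -0.0856  0.1529]
 [ 0.6024 -0.0867  0.1434]
 [ 0.6003 -0.087   0.1405]
 [ 0.5977 -0.0867  0.1437]
 [ 0.595  -0.0862  0.1481]
 [ 0.5932 -0.0868  0.1433]
 [ 0.5911 -0.0871  0.1407]
 [ 0.5884 -0.0867  0.1447]]
[[ 0.6609 -0.0954  0.1429]
 [ 0.6457 -0.085   0.2291]
 [ 0.6439 -0.0853  0.2266]
 [ 0.6416 -0.0852  0.2277]
 [ 0.6408 -0.0863  0.2182]
 [ 0.6404 -0.0878  0.2061]
 [ 0.6357 -0.0856  0.2243]
 [ 0.6334 -0.0856  0.2251]
 [ 0.6313 -0.0856  0.225 ]
 [ 0.629  -0.0855  0.2256]
 [ 0.6287 -0.0873  0.2112]
 [ 0.6278 -0.0885  0.2011]
 [ 0.6256 -0.0885  0.2013]
 [ 0.6234 -0.0885  0.2019]
 [ 0.5094  0.0267  1.1447]
 [ 0.6188 -0.0883  0.2038]
 [ 0.6178 -0.0896  0.1931]
 [ 0.6205 -0.0951  0.1488]
 [ 0.6189 -0.0958  0.1427]
 [ 0.6142 -0.0931  0.1652]
 [ 0.6125 -0.0938  0.1598]
 [ 0.6093 -0.0927  0.1686]
 [ 0.6075 -0.0933  0.1636]
 [ 0.6055 -0.0936  0.1615]
 [ 0.603  -0.0934  0.1636]
 [ 0.6027 -0.0959  0.1431]
 [ 0.6    -0.0955  0.1464]
 [ 0.5982 -0.0962  0.1408]
 [ 0.5957 -0.096   0.143 ]
 [ 0.5935 -0.0961  0.1422]
 [ 0.5909 -0.0957  0.1456]
 [ 0.5889 -0.0961  0.1429]]
```

View pics/top2.png

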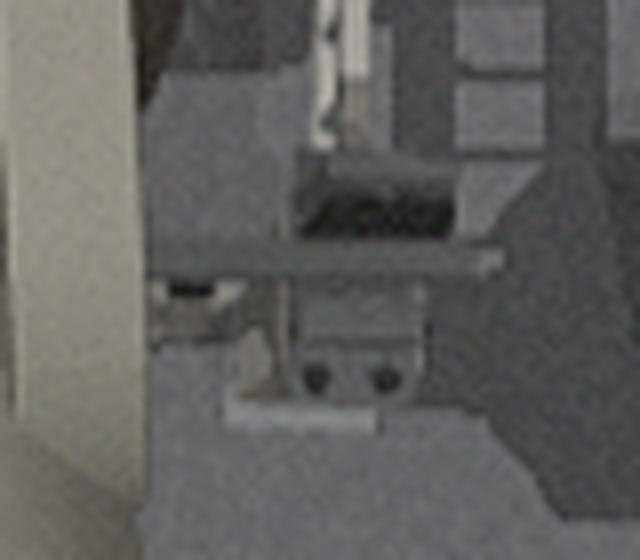

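Viewed in the crop: the bar (rows 240–275) rests against the buffer. Its front face is at x ≈ 0.6178, clear of the lip's rear edge at about 0.615, and the buffer has yielded about 1.5–2 mm. Lowering in two halves.

```bash

python3 -m handwheel '[[-0.00043,0,0.001,0,0.6,0],[-0.00043,0,0.001,0,0.6,0],[-0.00043,0,0.001,0,0.6,0],[-0.00043,0,0.001,0,0.6,0],[-0.00043,0,0.001,0,0.6,0],[-0.00043,0,0.001,0,0.6,0],[-0.00043,0,0.001,0,0.6,0],[-0.00043,0,0.001,0,0.6,0]]'
python3 -m handwheel '[[-0.00043,0,0.001,0,0.6,0],[-0.00043,0,0.001,0,0.6,0],[-0.00043,0,0.001,0,0.6,0],[0,0,0,0,0,0],[0,0,0,0,0,0],[0,0,0,0,0,0],[0,0,0,0,0,0],[0,0,0,0,0,0]]'
```

```text
time: 12.25
ee_pos: [0.6216, 0.0041, 0.2069]
tcp_rot: [-180.0, 5.2, 89.7]
wrist_force: [-6.1, 5.4, -2.0]
opening: 0.0097
time: 12.92
ee_pos: [0.6216, 0.0025, 0.2038]
tcp_rot: [-179.9, 3.4, 89.7]
wrist_force: [-5.4, 5.7, -3.3]
opening: 0.0095
```

```bash

python3 -m handwheel '[[-0.00043,0,0.001,0,0.6,0],[-0.00043,0,0.001,0,0.6,0],[-0.00043,0,0.001,0,0.6,0],[-0.00043,0,0.001,0,0.6,0],[-0.00043,0,0.001,0,0.6,0],[0,0,0,0,0,0],[0,0,0,0,0,0],[0,0,0,0,0,0]]'
python3 - <<'E'
from workcell import monitor,cams
from h import *
c=cams.camera("top");W=cloud(c)
for u in (368,374,380):print(W[215:232,u].round(4)[::1])
E
```

```text
time: 13.58
ee_pos: [0.6216, 0.0002, 0.1988]
tcp_rot: [-179.9, 0.4, 89.7]
wrist_force: [-5.8, 6.0, -4.1]
opening: 0.0094
[[ 0.5752 -0.024   0.6548]
 [ 0.574  -0.024   0.6552]
 [ 0.5729 -0.024   0.6551]
 [ 0.572  -0.0242  0.6531]
 [ 0.571  -0.0243  0.6522]
 [ 0.5699 -0.0244  0.6519]
 [ 0.5691 -0.0247  0.6489]
 [ 0.5679 -0.0247  0.6492]
 [ 0.5668 -0.0248  0.6484]
 [ 0.566  -0.025   0.646 ]
 [ 0.5646 -0.0249  0.6475]
 [ 0.5634 -0.0248  0.6486]
 [ 0.5626 -0.0252  0.6451]
 [ 0.5617 -0.0254  0.643 ]
 [ 0.5605 -0.0254  0.6434]
 [ 0.5594 -0.0255  0.6422]
 [ 0.5583 -0.0255  0.642 ]]
[[ 0.5751 -0.0306  0.657 ]
 [ 0.574  -0.0306  0.6567]
 [ 0.5729 -0.0306  0.6565]
 [ 0.5716 -0.0305  0.6577]
 [ 0.5707 -0.0307  0.656 ]
 [ 0.5694 -0.0306  0.6572]
 [ 0.5686 -0.0309  0.6549]
 [ 0.5674 -0.0309  0.6549]
 [ 0.5662 -0.0308  0.6557]
 [ 0.565  -0.0307  0.6565]
 [ 0.564  -0.0309  0.6546]
 [ 0.563  -0.031   0.6541]
 [ 0.5616 -0.0308  0.6563]
 [ 0.5606 -0.031   0.6548]
 [ 0.5597 -0.0312  0.6527]
 [ 0.5584 -0.031   0.6542]
 [ 0.5572 -0.0309  0.6551]]
[[ 0.5754 -0.0374  0.6565]
 [ 0.5741 -0.0373  0.6576]
 [ 0.5731 -0.0374  0.6567]
 [ 0.5719 -0.0374  0.657 ]
 [ 0.5709 -0.0375  0.656 ]
 [ 0.5697 -0.0375  0.6563]
 [ 0.5685 -0.0374  0.6566]
 [ 0.5676 -0.0376  0.655 ]
 [ 0.5665 -0.0377  0.6549]
 [ 0.5652 -0.0375  0.6562]
 [ 0.5643 -0.0378  0.6542]
 [ 0.563  -0.0376  0.6559]
 [ 0.5619 -0.0377  0.6549]
 [ 0.5608 -0.0378  0.6545]
 [ 0.5597 -0.0378  0.6542]
 [ 0.5586 -0.0377  0.6548]
 [ 0.5577 -0.0381  0.6522]]
```

The arm hides the view, but the forces are benign, with the bar's weight still hanging on the tool. I'll release, let it settle, rise and inspect.

```bash

python3 -m handwheel '[[0,0,0,0,0,0],[0,0,0,0,0,0],[0,0,0,0,0,0],[0,0,0,0,0,0],[0,0,0,0,0,0],[0,0,0,0,0,0],[0,0,0,0,0,0],[0,0,0,0,0,0]]' 0.2
python3 -m handwheel '[[0,0,-0.002,0,0,0],[0,0,-0.004,0,0,0],[0,0,-0.01,0,0,0],[0,0,-0.014,0,0,0],[0,0,-0.014,0,0,0],[0,0,-0.014,0,0,0],[0,0,-0.014,0,0,0],[0,0,-0.014,0,0,0]]'
python3 -m handwheel '[[-0.03,-0.03,-0.01,0,0,0],[-0.03,-0.03,-0.01,0,0,0],[0,-0.03,-0.01,0,0,0],[0,-0.03,-0.01,0,0,0],[0,-0.03,-0.01,0,0,0],[0,-0.03,0,0,0,0],[0,-0.03,0,0,0,0],[0,-0.03,0,0,0,0]]'
python3 - <<'E'
from workcell import monitor,cams
from h import *
c=cams.camera("top");W=cloud(c);np.savez("top3.npz",**c)
cv2.imwrite("pics/top3.png",cv2.resize(c["img"][120:300,240:440,::-1],None,fx=4,fy=4,interpolation=cv2.INTER_CUBIC))
for u in (374,382):print(W[212:232,u].round(4))
E
```

```text
time: 14.3
ee_pos: [0.6223, 0.0001, 0.1989]
tcp_rot: [180.0, 0.4, 89.7]
wrist_force: [0.7, -0.8, 0.2]
opening: 0.0511
time: 14.97
ee_pos: [0.6222, 0.0007, 0.2867]
tcp_rot: [179.9, 0.4, 89.7]
wrist_force: [-0.7, -0.2, -0.2]
opening: 0.0513
time: 15.63
ee_pos: [0.383, -0.055, 0.3355]
tcp_rot: [179.9, 0.4, 89.7]
wrist_force: [-0.7, 0.1, 0.7]
opening: 0.0512
[[ 0.6409 -0.0822  0.2167]
 [ 0.641  -0.0842  0.2005]
 [ 0.6405 -0.0856  0.1885]
 [ 0.6331 -0.0811  0.2268]
 [ 0.6313 -0.0815  0.224 ]
 [ 0.6292 -0.0815  0.2238]
 [ 0.627  -0.0814  0.2243]
 [ 0.6266 -0.0832  0.21  ]
 [ 0.6268 -0.0854  0.1909]
 [ 0.6264 -0.0872  0.176 ]
 [ 0.6247 -0.0878  0.1711]
 [ 0.6227 -0.0881  0.1688]
 [ 0.6205 -0.0882  0.1683]
 [ 0.6181 -0.0881  0.1691]
 [ 0.6159 -0.0881  0.1688]
 [ 0.6145 -0.0891  0.1612]
 [ 0.6118 -0.0886  0.1654]
 [ 0.6099 -0.0891  0.1615]
 [ 0.6072 -0.0886  0.1655]
 [ 0.6049 -0.0886  0.1658]]
[[ 0.641  -0.099   0.2196]
 [ 0.641  -0.1011  0.2041]
 [ 0.6408 -0.1031  0.1894]
 [ 0.6338 -0.0984  0.2245]
 [ 0.6315 -0.0982  0.2257]
 [ 0.6297 -0.0985  0.2236]
 [ 0.6274 -0.0984  0.2244]
 [ 0.6264 -0.0996  0.2159]
 [ 0.6263 -0.102   0.1985]
 [ 0.6263 -0.1045  0.1805]
 [ 0.6254 -0.1059  0.1697]
 [ 0.6232 -0.106   0.1692]
 [ 0.621  -0.1061  0.1685]
 [ 0.6184 -0.1058  0.1713]
 [ 0.6165 -0.1063  0.1677]
 [ 0.6143 -0.1064  0.1671]
 [ 0.6122 -0.1066  0.1656]
 [ 0.6103 -0.107   0.1627]
 [ 0.6078 -0.1067  0.1651]
 [ 0.6057 -0.1069  0.1634]]
```

View pics/top3.png

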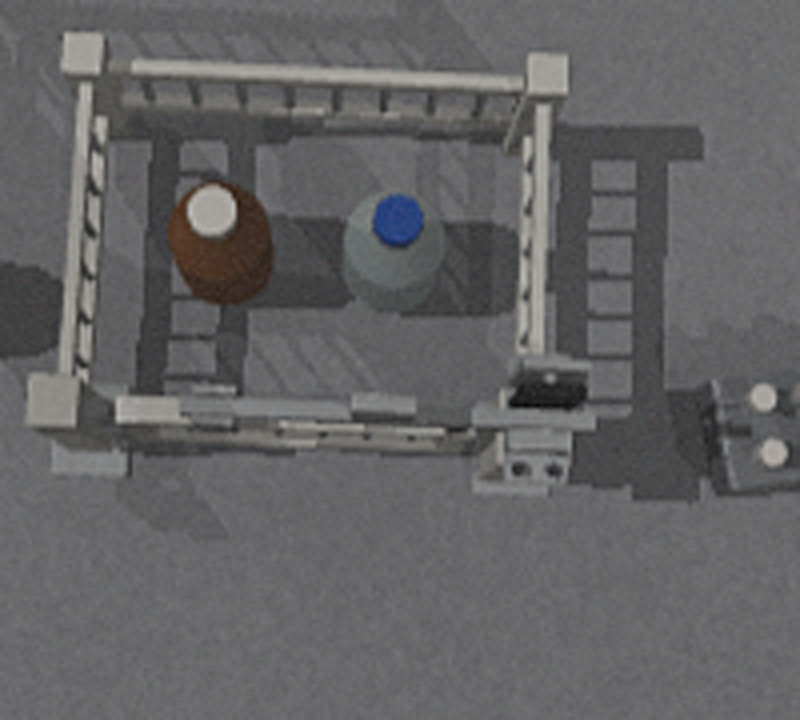

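The bar lies in the slot between lip and buffer. Its top is at z ≈ 0.169, which is level and fully down, and it spans x 0.6155–0.6255. The gate is shut, the buffer is back at 0.6265, and the bottles and rack are where they were. The robot is clear, so I hand in.

```bash
python3 -c "
from workcell import order,monitor
o=monitor.get_obs();print(o['time'],o['wrist_force'].round(1),order.job_done())"
```

```text
the job is handed in; nothing more can be done
15.6833 [ 2.8 -0.9  5.2] None
```

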